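# Load the slide dryer, shut its door on the catch and start it

### The arm

A 7-joint arm with a two-finger parallel gripper is mounted at the origin on the work surface. World frame = base frame: x ahead of the robot, y to its left, z up, the work surface at z = 0. Lengths are in m, angles in rad, forces in N, time in s.
With the tool pointing down it reaches from about 0.4 to 0.875 m from the base axis. Payload 4.4 kg.
Tool frame: the origin (TCP) lies midway between the tips of the shut fingers; the grasp point (between the pads) lies 19 mm behind it; z points along the fingers, y is the line along which they close (so a half turn about z gives the same grasp; the last joint's range is limited). The gripper opens to 85 mm and grips with 20 to 120 N. Pads are 22 mm wide; open, the fingers measure 114 mm over their backs; the gripper's body (76 mm by 85 mm) begins 54 mm behind the grasp point. The pads swing forward as they close: fully open they stand 13 mm farther back than shut.
Start: joints at [-1.369, 0.628, 0.038, 1.517, -0.027, 0.996, -0.02], TCP at [0.172, 0.627, 0.231] pointing down, gripper open.
Joint ranges: [-3.06, 3.06], [-0.37, 2.12], [-1.25, 1.32], [0.18, 2.47], [-1.1, 4.24], [0.23, 1.98], [-2.94, 2.94]. Speed limits (rad/s): [2.57, 2.57, 3.14, 3.14, 3.14, 3.14, 3.14].

### API

Orientations are given as [roll, pitch, yaw] about the fixed x, y, z axes, in that order (R = Rz(yaw) Ry(pitch) Rx(roll)).
In Python, from rig import manip, viewer, workorder gives the robot as it stands.
- The arm moves only by the tool servo_tool, never from a script. Its argument "increments" is a list that holds one entry, the list of rows, each a list of 7 numbers: the shift along the tool's x, y, z in m, then the turn, a rotation vector about the tool's x, y, z in rad, then the gripper command: -1 is shut, 1 is fully open, values between are in proportion. A call has 1 to 10 rows; each row shifts and turns the commanded pose from where the row before left it, along the tool's axes as they then stand; what a row does not reach is not made up. A row lasts 1/10 s, in which the tool goes at most 50 mm and 8.59 degrees, less where a joint would pass 70% of its speed; a pose out of reach is approached as far as the arm can. A call is refused whole if a number of a shift passes 0.05 or a number of a turn 0.15, either way. A call with a gripper value outside its range is refused whole. The fingers move at their own pace and stop on an object; "squeeze" is the grip in N (left out, the last holds). Time passes only in rows, so rows that do not move let the fingers close. It gives the time, the measured TCP pose, the force, the opening and the grip force at its end, in the units of the state.
- manip.state(): the state, without advancing time (a new reading comes with each control period).
- viewer.read_camera(name): name is "side" or "top"; returns (picture, depth): 480x640x3 uint8, red, green, blue; 480x640 float32, m along the optical axis (not along the pixel's ray), 0 where there is no reading.
- viewer.camera_info(name): a dict with "fx", "fy", "cx", "cy" (pixels), "k1" (the pictures are not rectified: a ray, as slopes to the right and down, at radius r is drawn at 1 + k1 r^2 times it, then the intrinsics apply), "origin" and "attitude" of the camera in the world. Camera axes: x right, y down, z forward; pixel columns grow to the right and rows downward; lengths in m; the calibration is good to about 2 mm. A picture is of the moment at which its call begins. camera_info takes no time and is no camera call.
- workorder.job_done(): hands the job in; it is judged then, once.
Trained networks look in the newest picture that a camera, given by its name, has taken for a name from the list of things; names that differ only in an ending like _2 or _b are one class to them, and where a whole thing is asked for, a point or a joint stands for the part that bears it (a point fixed in the world has none). Each returns a list of dicts, best first, with "confidence" (0 to 1); they miss things now and then, are a little off and sometimes report something else, mostly with a low value. They report only what shows in the picture. A call takes as long as a camera call. They do not tell look-alikes from the thing itself.
- viewer.spot_in(query, camera): "location" ([x, y, z] in m, in world coordinates, good to about 4 mm: the middle of the surface that is visible of it).
The state is a dict: "time": time; "qpos": joint angles; "dq": joint speeds; "joint_torque": joint torques, N m; "tool_pos": TCP position; "tcp_rot": TCP orientation; "wrist_force": force on the tool from outside, world axes, zero at the start; "torque": the same for the moment, N m; "grip_width": opening from 0.0 (shut) to 1.0 (fully open); "finger_force": force on a finger pad.
Only numpy, scipy, OpenCV 4.12 (cv2) and the standard library are available. Lean on these libraries where they do the work, as an engineer would, in place of code of your own. Each camera call takes 0.05 s, during which the arm holds its last target. There are 200 camera calls.

### The job

Dry the slides in the green rack: lift the rack off the drip tray, stand it gently and squarely, upright, in the middle of the dryer's pulled-out shelf and let go, then slide the shelf fully in. Push the dryer's door shut, without slamming it, until it seats on its catch, and only then start the dryer by pressing the long green bar on its roof right down near the bar's centre, so that both ends go down evenly, and let it come up again. Never tip the slides, and leave everything else on the bench where it stands.

Things in the scene. Friction and masses are not known exactly. Their poses are not given: they have to be found in the camera images.
- green_rack_mid (a point): Centre of the green slide rack to be dried (loose, plastic, 12 slides with pink smears, 0.17 to 0.31 kg): 100 mm long along its x, 84 mm wide in y, 84 mm high with the handle; z up. The point is 42 mm above its underside, which stands on the drip tray at the start.
- green_rack: The same rack; origin at the centre of its underside. Its straight handle bar (100 mm along x, 12 mm wide in y, 10 mm high) runs over the middle of the rack, its centre 79 mm above the underside, on a post at each end: 88 mm free between the posts, 42 mm free below the bar above the slides.
- blue_rack: A second rack of the same shape and size but blue: leave it alone. Origin at the centre of its underside. It stands beside the green one on the drip tray; which of the two is nearer the robot changes.
- drip_tray: Shallow stainless tray, fixed, 310 mm along its x, 150 mm along its y, rim 18 mm high, floor 3 mm above the bench (racks stand on it). Origin at the centre of its underside.
- dryer: Slide dryer, a fixed cream benchtop oven 340 mm wide, 300 mm deep, 165 mm high. Origin on the bench below the middle of its front face; x points into the dryer (front to back), y to the left for someone facing its front, z up. Its front opening is 260 mm wide, from 37 to 145 mm above the bench.
- shelf_mid (a point): Middle of the pull-out shelf on top of its steel floor, 46 mm above the bench; moves with it, axes as the dryer's. 190 mm deep in x, 228 mm wide in y; lips 12 mm high at sides and back; at the front an upright steel lip 60 mm high, 4 mm thick, full width, its outer face 95 mm from here towards -x (8 mm inside the dryer's front face when home).
- shelf (a joint): How far the shelf is pulled out, m: 0 fully in against its stop, 0.17 fully out. Slides with about 1.2 N of friction and stays where it is left.
- door_hinge (a point): On the door's vertical hinge axis, half-way up the door, at the right edge of the dryer's front; fixed to the dryer and with its axes (x into the dryer, y to the left along the closed door, z up).
- door (a joint): Door angle a, rad: 0 shut, grows as it opens, starts well open, stays where left (damped hinge). The leaf runs from the hinge along (-sin a, cos a) in x, y of door_hinge, from 5 to 300 mm. A ball on its inner side meets a sprung catch at about 0.065 rad; about 4 N at the free edge carries it over; below 0.03 rad the catch pulls it in and holds it.
- door_push (a point): Point on the door's outer face (20 mm outside the hinge axis), 225 mm from the hinge axis, 118 mm above the bench, good to push on; -x points out of that face. The leaf is 133 mm high, its top 155 mm above the bench. A vertical steel pull handle (10 mm thick, 100 mm tall, standing 30 mm off the face) is 53 mm further towards the free edge.
- bar_mid (a point): Centre of the upper face of the green start bar on the dryer's roof, about 189 mm above the bench when up, 85 mm behind the front face; moves with the bar; axes as the dryer's when level. The bar is 180 mm long along y and 30 mm wide along x.
- start_bar (a joint): How far the start bar is pressed down at its middle, m: 0 up, 0.008 at its stop. Sprung: starts to move at 1.5 N, at its stop with about 6.5 N, comes up by itself.
- start_bar_rock (a joint): Tilt of the start bar about the dryer's x axis, rad: 0 level; pressed off centre it rocks (about 0.2 rad per N m, up to 0.06).
- stain_jar: Amber glass staining jar with white lid, 68 mm across, 106 mm high; leave alone. Origin at the centre of its underside.
- oil_bottle: Small amber bottle with black cap, 40 mm across, 85 mm high; leave alone. Origin at the centre of its underside.
- wash_bottle: White wash bottle with red cap and spout, 70 mm across, 200 mm high; leave alone. Origin at the centre of its underside.
- slide_box: Flat grey and black slide box, 92 x 182 x 36 mm; leave alone. Origin at the centre of its underside, long side along y.
- tube_rack: White rack with capped blood tubes, 200 x 60 mm, 97 mm high; leave alone. Origin at the centre of its underside, long side along x.
- marker: White marker pen with blue cap, lying, 132 mm long along its x, 17 mm thick; leave alone. Origin under its middle.
Not all that is in view belongs to the job. Leave any brown look-alike of the green_rack alone.

How it is judged:
On the way, in this order (a step that is already met when the one before it is completed fails the run):
1. the green rack stands upright and square in the middle of the pulled-out shelf, let go (x of green_rack_mid in the frame of shelf_mid between -0.03 and 0.03 m and y of green_rack_mid in the frame of shelf_mid between -0.04 and 0.04 m and z of green_rack_mid in the frame of shelf_mid between 0.036 and 0.048 m and angle between green_rack_mid's own z axis and vertical below 0.1 rad and (angle between the x axis of green_rack_mid and the x axis of shelf_mid, either way round below 0.2 rad or angle between the x axis of green_rack_mid and the y axis of shelf_mid, either way round below 0.2 rad) and contact force between the fingers and green_rack below 0.3 N and value of joint shelf above 0.1 m), for 0.2 s.
2. the shelf is fully in, the rack still standing on it (x of green_rack_mid in the frame of shelf_mid between -0.03 and 0.03 m and y of green_rack_mid in the frame of shelf_mid between -0.04 and 0.04 m and z of green_rack_mid in the frame of shelf_mid between 0.036 and 0.048 m and angle between green_rack_mid's own z axis and vertical below 0.1 rad and (angle between the x axis of green_rack_mid and the x axis of shelf_mid, either way round below 0.2 rad or angle between the x axis of green_rack_mid and the y axis of shelf_mid, either way round below 0.2 rad) and value of joint shelf below 0.006 m), for 0.2 s.
3. the door is shut and seated on its catch (value of joint door below 0.015 rad and value of joint shelf below 0.006 m), for 0.2 s.
4. the start bar is pressed right down with both ends even, the door shut (value of joint start_bar_rock between -0.025 and 0.025 rad and value of joint start_bar above 0.006 m and value of joint door below 0.015 rad), for 0.1 s.
At the end, for the whole second after the job is handed in: Green rack upright (0.1 rad), released, at rest, within 30 mm in depth and 40 mm sideways of the shelf's middle, square to it (0.2 rad, lengthwise or crosswise); shelf under 6 mm from its stop; door under 0.015 rad, on its catch, still; start bar up again (under 1.5 mm) (all of step 3 and x of green_rack_mid in the frame of shelf_mid between -0.03 and 0.03 m and y of green_rack_mid in the frame of shelf_mid between -0.04 and 0.04 m and z of green_rack_mid in the frame of shelf_mid between 0.036 and 0.048 m and angle between green_rack_mid's own z axis and vertical below 0.1 rad and (angle between the x axis of green_rack_mid and the x axis of shelf_mid, either way round below 0.2 rad or angle between the x axis of green_rack_mid and the y axis of shelf_mid, either way round below 0.2 rad) and contact force between the fingers and green_rack below 0.3 N and value of joint start_bar below 0.0015 m and linear speed of green_rack below 0.02 m/s and velocity of joint door between -0.05 and 0.05 rad/s); the robot touches nothing.
It fails at once if the green rack is tipped by more than 0.5 rad (angle between green_rack_mid's own z axis and vertical above 0.5 rad).
It fails at once if the green rack is dropped or banged down (faster than 0.45 m/s when less than 18 mm above the shelf) (x of green_rack_mid in the frame of shelf_mid between -0.03 and 0.03 m and y of green_rack_mid in the frame of shelf_mid between -0.04 and 0.04 m and z of green_rack_mid in the frame of shelf_mid below 0.06 m and linear speed of green_rack above 0.45 m/s).
It fails at once if the door is slammed (closing faster than 2.5 rad/s) (velocity of joint door below -2.5 rad/s).
It fails at once if the start bar is pressed (over 4 mm) while the door is not shut (value of joint start_bar above 0.004 m and value of joint door above 0.015 rad).
It fails at once if a bystander (blue rack, stain jar, bottles, slide box, tube rack or marker) is moved by more than 30 mm (distance of any of blue_rack, stain_jar, oil_bottle, wash_bottle, slide_box, tube_rack, marker from where it was at the start of the episode above 0.03 m).
It also fails if it takes over 72 s, if anything falls off the work surface, if the arm or the gripper's body presses on something with over 40 N, if the wrist force passes 120 N, or if a joint passes its speed limit or range.

## Working session

There is one attempt and no reset: what is moved stays moved. The work goes in short steps, Python scripts to look and compute and a tool call to move; the robot and the scene stay as the last step left them, time stands still between calls to the robot, and variables do not carry over. Pictures are saved under pics/ and viewed, at most 10 in all, crops included, and the job is handed in when it is done.

Besides the shell and the picture viewer there is one more tool, called after ">>>" in YAML: its name, and indented under it one key for each argument. servo_tool: Moves the arm, as the interface text tells. Its arguments: {"type":"object","properties":{"increments":{"type":"array","items":{"type":"array","items":{"type":"array","items":{"type":"number"}}}},"squeeze":{"type":"number"}},"required":["increments"]}

```bash
mkdir -p pics; python3 - <<'E'
from rig import manip, viewer
import cv2
s=manip.state(); print(s)
for c in ("side","top"):
    p,d=viewer.read_camera(c); cv2.imwrite(f"pics/{c}0.png",p[:,:,::-1]); print(viewer.camera_info(c))
    for q in ("green_rack","blue_rack","drip_tray","dryer","shelf_mid","door_push","bar_mid","stain_jar","oil_bottle","wash_bottle","slide_box","tube_rack","marker"):
        print(c,q,[([round(float(v),3) for v in r["location"]],round(r["confidence"],2)) for r in viewer.spot_in(q,c)[:3]])
E
```

```text
{'time': 0.0, 'qpos': array([-1.36880998,  0.62932434,  0.03846173,  1.5183911 , -0.02700449,
        0.99628043, -0.01999445]), 'dq': array([ 0.00139521, -0.00176151,  0.00093265, -0.00018609, -0.00027727,
        0.0017284 ,  0.00079689]), 'joint_torque': array([ 2.42167316e-04, -5.63410449e+01,  1.22656949e+00, -1.93432796e+01,
        1.11061797e-02,  1.09242156e-02,  5.61245599e-06]), 'tool_pos': array([0.17180407, 0.62623116, 0.23039617]), 'tcp_rot': array([-3.13970826e+00,  3.20029264e-05,  2.87379292e+00]), 'wrist_force': array([-0.24583778, -0.60698747, -1.16675076]), 'torque': array([ 0.03084682, -0.01385959, -0.04711109]), 'finger_force': 0.0, 'grip_width': 0.9987785481087761}
{'fx': 547.48175037562, 'fy': 547.48175037562, 'cx': 322.4438250417501, 'cy': 245.959707836427, 'k1': 0.026372133973561335, 'origin': array([ 0.16306179, -1.02490128,  0.92072938]), 'attitude': array([-2.22378583,  0.01655137, -0.3513602 ])}
side green_rack [([0.598, -0.306, 0.03], 0.84), ([0.711, -0.484, 0.028], 0.67), ([0.239, -0.366, 0.032], 0.56)]
side blue_rack [([0.443, -0.299, 0.019], 0.7)]
si
[... 1158 characters left out ...]
521, -0.279, -0.004], 0.85)]
top dryer [([0.602, 0.281, 0.162], 0.73)]
top shelf_mid [([0.521, 0.163, 0.045], 0.72)]
top door_push [([0.592, -0.003, 0.155], 0.95)]
top bar_mid [([0.605, 0.285, 0.189], 0.67)]
top stain_jar [([0.384, -0.142, 0.094], 0.79), ([0.521, -0.276, -0.002], 0.65)]
top oil_bottle [([0.593, -0.0, 0.156], 0.6), ([0.745, -0.064, 0.058], 0.43)]
top wash_bottle [([0.604, 0.286, 0.162], 0.69), ([0.731, -0.24, 0.128], 0.62), ([0.521, 0.163, 0.042], 0.44)]
top slide_box [([0.34, 0.417, 0.039], 0.57), ([0.408, 0.005, 0.014], 0.49)]
top tube_rack [([0.453, -0.501, 0.06], 0.72), ([0.61, 0.282, 0.184], 0.18)]
top marker [([0.405, 0.007, 0.015], 0.76), ([0.523, 0.164, 0.048], 0.34)]
```

View pics/top0.png

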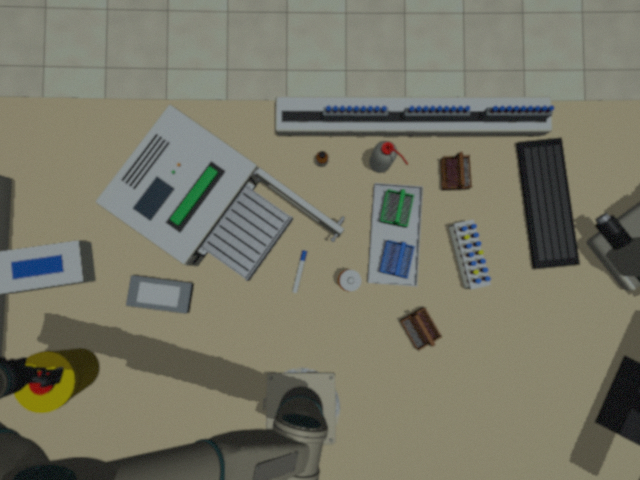

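View pics/side0.png

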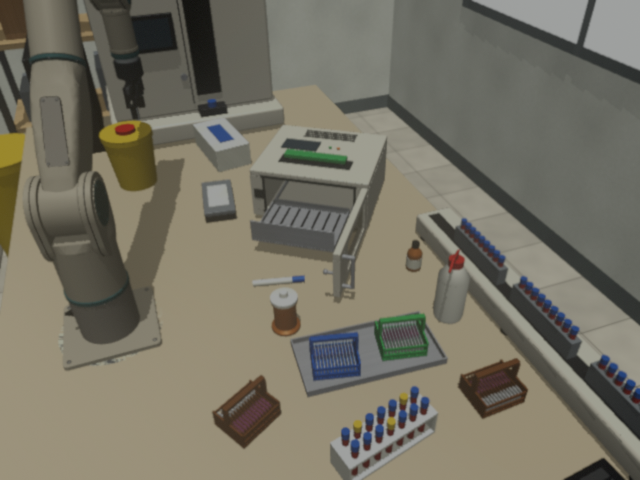

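Candidates for the green rack, in the top picture: green at (396,207), blue at (397,257), and brown look-alikes at (455,171) and (420,327). I choose the green one at (396,207), which is at (402,337) in the side picture. The dryer is at about (190,190), its shelf at (247,232), and its door leaf runs from (258,172) to (338,232).

```bash
cat > h.py <<'E'
import numpy as np, cv2
from rig import manip, viewer
from scipy.spatial.transform import Rotation as R
def cloud(c):
    p,d=viewer.read_camera(c); i=viewer.camera_info(c)
    v,u=np.mgrid[0:480,0:640]
    xd=np.stack([(u-i["cx"])/i["fx"],(v-i["cy"])/i["fy"]],-1)
    x=xd.copy()
    for _ in range(5): x=xd/(1+i["k1"]*(x**2).sum(-1,keepdims=True))
    P=np.concatenate([x,np.ones(x.shape[:2]+(1,))],-1)*d[...,None]
    W=P@R.from_euler("xyz",i["attitude"]).as_matrix().T+i["origin"]
    W[d==0]=np.nan
    return p,W
def rect(P):
    (c,s,a)=cv2.minAreaRect(P[:,:2].astype(np.float32)*1000)
    return np.round(c,1),np.round(s,1),round(a,1),len(P)
def green(p):
    h=cv2.cvtColor(p,cv2.COLOR_RGB2HSV); return (h[...,0]>45)&(h[...,0]<80)&(h[...,1]>100)
E
python3 - <<'E'
from h import *
for c in ("top","side"):
    p,W=cloud(c); x,y,z=W[...,0],W[...,1],W[...,2]; g=green(p)
    def box(a,b,c_,d,e,f): return (x>a)&(x<b)&(y>c_)&(y<d)&(z>e)&(z<f)
    er=lambda m: W[cv2.morphologyEx(m.astype(np.uint8),cv2.MORPH_OPEN,np.ones((2,2)))>0]
    for n,m in dict(handle=g&box(.5,.7,-.4,-.2,.07,.1),rack=g&box(.5,.7,-.4,-.2,.01,.1),bar=g&box(.4,.8,.1,.5,.17,.21),
        roof=box(.3,.9,.0,.6,.155,.172),roofbig=box(.3,.9,.05,.6,.155,.2),door=box(.3,.75,-.12,.12,.14,.172),doorany=box(.4,.75,-.12,.12,.03,.172),shelf=box(.35,.65,.02,.3,.035,.055),lip=box(.35,.65,.02,.3,.085,.12)).items():
        Q=er(m)
        if len(Q)>5: print(c,n,*rect(Q),"medz",np.median(Q[:,2]).round(4))
    if c=="top":
        cv2.imwrite("pics/crop.png",np.hstack([cv2.resize(p[160:300,180:320],(400,400)),cv2.resize(p[170:290,335:455],(400,400))])[:,:,::-1])
E
```

```text
top handle [ 606.1 -300.1] [ 24.6 113.7] 77.6 137 medz 0.085
top rack [ 606.8 -295. ] [ 86.5 115.4] 75.9 309 medz 0.0362
top bar [609. 284.] [ 24.2 183.5] 53.5 778 medz nan
top roof [nan nan] [0. 0.] 0.0 12552 medz nan
top roofbig [626.5 342.1] [444.9 364.5] 52.8 13415 medz nan
top door [601.2  -1.1] [290.4  34. ] 58.0 709 medz nan
top doorany [553.6 -19.8] [196.8 377.9] 45.4 2313 medz nan
top shelf [532.1 154.4] [160.  287.2] 57.7 4152 medz nan
top lip [451.5 142.6] [120.7 300.8] 22.1 190 medz 0.0786
side handle [ 620.  -292.2] [130.   50.8] 18.7 192 medz nan
side rack [ 606.3 -284.9] [109.1 108.4] 74.1 407 medz nan
side bar [606.5 275.6] [ 35.4 172.9] 60.3 334 medz nan
side roof [1028.9 1090.4] [2303.  304.] 61.1 5416 medz nan
side roofbig [1043.6 1116.4] [2241.1  317.1] 61.5 5952 medz nan
side door [605.7   4. ] [311.5  16.2] 54.6 616 medz nan
side doorany [547.7 -21.8] [187.4 381.9] 51.6 3244 medz nan
side shelf [495.9 106.2] [244.8 369.7] 36.8 2259 medz nan
side lip [496.2 133.9] [161.4 323.9] 38.5 697 medz nan
```

View pics/crop.png

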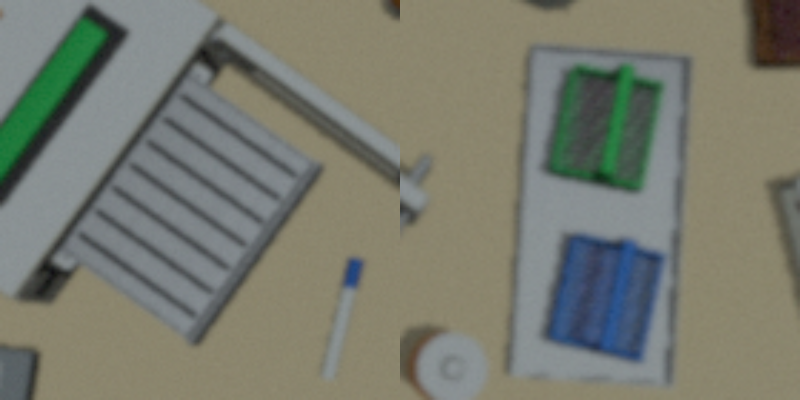

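```bash
cat >> h.py <<'E'
def fit(Q):
    Q=Q[np.isfinite(Q).all(1)][:,:2]
    (c,s,a)=cv2.minAreaRect(Q.astype(np.float32)*1000); m=Q.mean(0)
    w,V=np.linalg.eigh(np.cov((Q-m).T)); d=V[:,1]; n=V[:,0]
    e=np.percentile((Q-m)@V,[1,99],axis=0)
    cen=m+V@e.mean(0)
    return "cen",cen.round(4),"ang",np.degrees(np.arctan2(d[1],d[0])).round(1),"ext",(e[1]-e[0]).round(3),len(Q)
def toz(c,p_mask,z0):
    i=viewer.camera_info(c); v,u=np.nonzero(p_mask)
    xd=np.stack([(u-i["cx"])/i["fx"],(v-i["cy"])/i["fy"]],-1); x=xd.copy()
    for _ in range(5): x=xd/(1+i["k1"]*(x**2).sum(-1,keepdims=True))
    D=np.c_[x,np.ones(len(x))]@R.from_euler("xyz",i["attitude"]).as_matrix().T; o=i["origin"]
    return o+D*((z0-o[2])/D[:,2:])
E
python3 - <<'E'
from h import *
for c in ("top","side"):
    p,W=cloud(c); x,y,z=W[...,0],W[...,1],W[...,2]; g=green(p)
    def box(a,b,c_,d,e,f): return (x>a)&(x<b)&(y>c_)&(y<d)&(z>e)&(z<f)
    m=g&box(.4,.8,.1,.5,.15,.22); print(c,"bar",*fit(toz(c,m,.189)))
    m=g&box(.5,.72,-.4,-.2,.065,.11); print(c,"handle",*fit(toz(c,m,.087)), "cloud",*fit(W[m]),"z",np.median(z[m]))
    m=box(.35,.9,.05,.62,.158,.172); print(c,"roof",*fit(W[m]))
    m=box(.35,.9,.05,.62,.158,.2); n,L,S,_=cv2.connectedComponentsWithStats(m.astype(np.uint8)); k=1+S[1:,4].argmax(); print(c,"roofz",*rect(toz(c,L==k,.165)))
    m=box(.35,.75,-.15,.1,.146,.163); n,L,S,_=cv2.connectedComponentsWithStats(m.astype(np.uint8)); k=1+S[1:,4].argmax(); print(c,"door",*fit(toz(c,L==k,.155)),*rect(toz(c,L==k,.155)))
    m=box(.35,.65,.02,.3,.04,.052); n,L,S,_=cv2.connectedComponentsWithStats(m.astype(np.uint8)); k=1+S[1:,4].argmax(); print(c,"shelf",*fit(W[L==k]),*rect(W[L==k]),S[k])
    m=box(.35,.65,.02,.3,.06,.12); n,L,S,_=cv2.connectedComponentsWithStats(m.astype(np.uint8)); k=1+S[1:,4].argmax(); print(c,"lip",*fit(W[L==k]),"zmax",np.percentile(W[L==k][:,2],97),S[k])
E
```

```text
top bar cen [0.6103 0.2848] ang 144.9 ext [0.033 0.18 ] 836
top handle cen [ 0.5983 -0.2888] ang 167.5 ext [0.013 0.098] 139 cloud cen [ 0.599  -0.2895] ang 167.8 ext [0.012 0.096] 139 z 0.08662942115641648
top roof cen [0.6482 0.339 ] ang 143.9 ext [0.294 0.333] 12486
top roofz [648.3 338.1] [300.8 341. ] 55.0 13325
top door cen [ 0.5958 -0.0084] ang 53.9 ext [0.018 0.262] 632 [596.9  -6.8] [270.5  18.9] 54.0 632
top shelf cen [0.5262 0.1673] ang 142.2 ext [0.164 0.219] 3904 [523.  170.3] [166.7 237. ] 54.9 3904 [ 200  191   90   87 3904]
top lip cen [0.4734 0.0919] ang 144.8 ext [0.005 0.222] 251 zmax 0.10950425467080749 [245 216  48  65 251]
side bar cen [0.6051 0.2773] ang 144.2 ext [0.033 0.17 ] 331
side handle cen [ 0.5947 -0.2972] ang 167.5 ext [0.017 0.095] 199 cloud cen [ 0.5964 -0.2933] ang 167.8 ext [0.013 0.096] 199 z 0.08518530038065664
side roof cen [0.6453 0.3354] ang 144.7 ext [0.296 0.333] 5286
side roofz [643.2 332.2] [311.3 340.4] 54.8 5836
side door cen [ 0.5932 -0.0133] ang 53.9 ext [0.02  0.275] 538 [593.9 -12.8] [283.3  20.7] 54.0 538
side shelf cen [0.5451 0.2003] ang 141.8 ext [0.118 0.219] 1708 [536.8 188.7] [156.2 225. ] 52.1 1708 [ 263  201   83   42 1708]
side lip cen [0.4702 0.0894] ang 144.9 ext [0.011 0.223] 1262 zmax 0.1076611430239044 [ 250  220   85   28 1262]
```

The crop confirms the choice: the green rack, with its handle bar, is in the right half at (625,125), and the blue one is at (610,295). In the left half the shelf's front lip runs from (320,165) to (195,340). The door leaf runs from (215,30) to (410,200), at about 90° to the front.

>>> servo_tool:
  increments:
    - [[-0.04,-0.028,-0.007,0,0,-0.05,1],[-0.04,-0.028,-0.007,0,0,0,1],[-0.04,-0.028,-0.007,0,0,0,1],[-0.04,-0.028,-0.007,0,0,0,1],[-0.04,-0.028,-0.007,0,0,0,1],[-0.04,-0.028,-0.007,0,0,0,1],[-0.04,-0.028,-0.007,0,0,0,1],[-0.04,-0.028,-0.007,0,0,0,1],[-0.04,-0.028,-0.007,0,0,0,1],[-0.04,-0.028,-0.007,0,0,0,1]]
  squeeze: 40

```text
time: 2.6
tool_pos: [0.5013, 0.2638, 0.3019]
tcp_rot: [3.141, 0.0, 2.924]
wrist_force: [0.7, 0.4, -0.4]
grip_width: 0.998
finger_force: 0.0
```

```bash
cat >> h.py <<'E'
UX=np.array([np.cos(np.radians(54.9)),np.sin(np.radians(54.9)),0]);UY=np.array([-UX[1],UX[0],0]);O=np.array([.5605,.2145,0])
def loc(x,y,z): return O+x*UX+y*UY+np.array([0,0,z])
def go(*t):
    s=manip.state(); T=R.from_euler("xyz",s["tcp_rot"]); p=s["tool_pos"]
    print("t",s["time"],"p",p.round(4),"rot",np.degrees(s["tcp_rot"]).round(1),"F",s["wrist_force"].round(1),"grip",round(s["grip_width"],3),s["finger_force"],"q",s["qpos"].round(2))
    for q in t:
        d=T.inv().apply(np.array(q)-p); n=int(np.ceil(np.linalg.norm(d)/.048)); print(np.round(q,4),"tool d",d.round(4),"rows",n,(d/n).round(4)); p=np.array(q)
E
python3 -c "
from h import *
go([.597,-.291,.28],[.597,-.291,.064])"
```

```text
t 2.6 p [0.5013 0.2638 0.3019] rot [180.    0.  167.5] F [ 0.7  0.4 -0.4] grip 0.998 0.0 q [-0.58  0.43  0.08  1.66 -0.04  1.04  0.86]
[ 0.597 -0.291  0.28 ] tool d [-0.2133 -0.521   0.0217] rows 12 [-0.0178 -0.0434  0.0018]
[ 0.597 -0.291  0.064] tool d [ 1.00e-04 -1.00e-04  2.16e-01] rows 5 [ 0.     -0.      0.0432]
```

>>> servo_tool:
  increments:
    - [[-0.018,-0.0435,0.002,0,0,0,1],[-0.018,-0.0435,0.002,0,0,0,1],[-0.018,-0.0435,0.002,0,0,0,1],[-0.018,-0.0435,0.002,0,0,0,1],[-0.018,-0.0435,0.002,0,0,0,1],[-0.018,-0.0435,0.002,0,0,0,1],[-0.018,-0.0435,0.002,0,0,0,1],[-0.018,-0.0435,0.002,0,0,0,1],[-0.018,-0.0435,0.002,0,0,0,1],[-0.018,-0.0435,0.002,0,0,0,1]]

```text
time: 3.6
tool_pos: [0.5821, -0.2, 0.2814]
tcp_rot: [3.141, 0.0, 2.924]
wrist_force: [1.9, -0.0, 0.7]
grip_width: 0.997
finger_force: 0.0
```

>>> servo_tool:
  increments:
    - [[-0.018,-0.0435,0.002,0,0,0,1],[-0.015,-0.04,0,0,0,0,1],[0,0,0,0,0,0,1],[0,0,0,0,0,0,1]]

```text
time: 4.0
tool_pos: [0.5956, -0.2881, 0.2788]
tcp_rot: [3.141, -0.001, 2.921]
wrist_force: [0.3, 0.6, 0.0]
grip_width: 0.999
finger_force: 0.0
```

```bash
python3 - <<'E'
from h import *
go([.597,-.291,.12],[.597,-.291,.064])
p,W=cloud("side");x,y,z=W[...,0],W[...,1],W[...,2]
m=green(p)&(x>.5)&(x<.72)&(y>-.4)&(y<-.2)&(z>.065)&(z<.11)
print(*fit(W[m]))
E
```

```text
t 4.0 p [ 0.5956 -0.2881  0.2788] rot [180.   -0.  167.4] F [0.3 0.6 0. ] grip 0.999 0.0 q [ 0.32  0.61  0.15  1.42 -0.1   1.12  1.84]
[ 0.597 -0.291  0.12 ] tool d [-0.0022 -0.0026  0.1588] rows 4 [-0.0005 -0.0006  0.0397]
[ 0.597 -0.291  0.064] tool d [-0.    -0.     0.056] rows 2 [-0.    -0.     0.028]
cen [ 0.5965 -0.2933] ang 167.5 ext [0.015 0.095] 208
```

>>> servo_tool:
  increments:
    - [[-0.002,-0.003,0.04,0,0,0,1],[0,0,0.04,0,0,0,1],[0,0,0.04,0,0,0,1],[0,0,0.035,0,0,0,1],[0,0,0.03,0,0,0,1],[0,0,0.029,0,0,0,1],[0,0,0,0,0,0,1]]

```text
time: 4.75
tool_pos: [0.5951, -0.2861, 0.0615]
tcp_rot: [3.138, -0.008, 2.927]
wrist_force: [-0.5, 0.5, 0.0]
grip_width: 1.0
finger_force: 0.0
```

>>> servo_tool:
  increments:
    - [[0,0,0,0,0,0,0],[0,0,0,0,0,0,-0.3],[0,0,0,0,0,0,-0.6],[0,0,0,0,0,0,-1],[0,0,0,0,0,0,-1],[0,0,0,0,0,0,-1],[0,0,0,0,0,0,-1],[0,0,0,0,0,0,-1]]

```text
time: 5.55
tool_pos: [0.5976, -0.291, 0.0659]
tcp_rot: [-3.141, 0.001, 2.923]
wrist_force: [-1.3, -1.1, 4.0]
grip_width: 0.131
finger_force: 41.9
```

>>> servo_tool:
  increments:
    - [[0,0,-0.01,0,0,0,-1],[0,0,-0.02,0,0,0,-1],[0,0,-0.03,0,0,0,-1],[0,0,-0.04,0,0,0,-1],[0,0,-0.04,0,0,0,-1],[0,0,-0.04,0,0,0,-1],[0,0,-0.03,0,0,0,-1],[0,0,-0.01,0,0,0,-1],[0,0,0,0,0,0,-1],[0,0,0,0,0,0,-1]]

```text
time: 6.55
tool_pos: [0.5963, -0.2894, 0.2832]
tcp_rot: [3.141, -0.004, 2.924]
wrist_force: [-0.2, 0.5, -2.9]
grip_width: 0.131
finger_force: 41.1
```

```bash
python3 - <<'E'
from h import *
a=loc(-.059,0,.28); print(a)
go(a)
for c in ("side","top"):
    p,W=cloud(c);x,y,z=W[...,0],W[...,1],W[...,2]
    m=green(p)&(x>.5)&(x<.72)&(y>-.4)&(y<-.2)&(z>.12); print(c,*fit(W[m]),"z",np.nanpercentile(z[m],[2,50,98]).round(3))
    if c=="side": cv2.imwrite("pics/lift.png",p[:,:,::-1])
E
```

```text
[0.52657469 0.16622917 0.28      ]
t 6.55 p [ 0.5963 -0.2894  0.2832] rot [179.9  -0.2 167.5] F [-0.2  0.5 -2.9] grip 0.131 41.07039928436279 q [ 0.32  0.61  0.15  1.41 -0.1   1.13  1.84]
[0.5266 0.1662 0.28  ] tool d [0.1665 0.4298 0.0043] rows 10 [0.0166 0.043  0.0004]
side cen [ 0.5936 -0.2998] ang 164.0 ext [0.071 0.1  ] 663 z [0.224 0.253 0.305]
top cen [ 0.6052 -0.2568] ang 166.0 ext [0.042 0.099] 126 z [0.224 0.252 0.403]
```

View pics/lift.png

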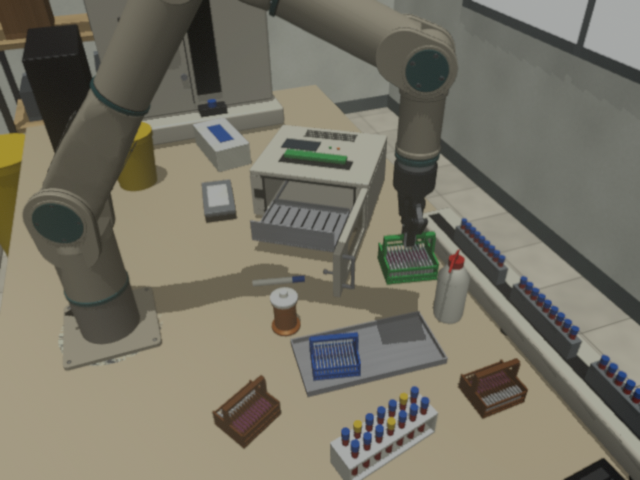

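The rack hangs level in the gripper at (408,258); nothing else has moved. Next I carry it over the door to the shelf.

>>> servo_tool:
  increments:
    - [[0.0065,0.018,0,0,0,0,-1],[0.014,0.036,0,0,0,0,-1],[0.0166,0.043,0,0,0,0,-1],[0.0166,0.043,0,0,0,0,-1],[0.0166,0.043,0,0,0,0,-1],[0.0166,0.043,0,0,0,0,-1],[0.0166,0.043,0,0,0,0,-1],[0.0166,0.043,0,0,0,0,-1],[0.0166,0.043,0,0,0,0,-1],[0.014,0.036,0,0,0,0,-1]]
  squeeze: 60

```text
time: 7.65
tool_pos: [0.5332, 0.1269, 0.2838]
tcp_rot: [-3.141, -0.003, 2.926]
wrist_force: [-0.4, -0.1, -1.2]
grip_width: 0.124
finger_force: 62.7
```

>>> servo_tool:
  increments:
    - [[0.01,0.025,0,0,0,0,-1],[0.0055,0.014,0,0,0,0,-1],[0,0,0,0,0,0.1,-1],[0,0,0,0,0,0.1,-1],[0,0,0,0,0,0.1,-1],[0,0,0,0,0,0.09,-1],[0,0,0,0,0,0,-1],[0,0,0,0,0,0,-1]]

```text
time: 8.45
tool_pos: [0.5279, 0.1647, 0.2847]
tcp_rot: [-3.14, -0.0, 2.535]
wrist_force: [0.3, -0.3, -2.2]
grip_width: 0.126
finger_force: 62.6
```

```bash
python3 - <<'E'
from h import *
go(loc(-.059,0,.14),loc(-.059,0,.111))
for c in ("side","top"):
    p,W=cloud(c);x,y,z=W[...,0],W[...,1],W[...,2]
    m=green(p)&(x>.4)&(x<.65)&(y>.04)&(y<.28)&(z>.19)&(z<.32)
    L=(W[m]-O); print(c,*fit(np.c_[L@UX,L@UY]),"z",np.nanpercentile(z[m],[2,50,98]).round(3))
    L=W-O; lx=L@UX; ly=L@UY; q=(lx>-.2)&(lx<-.1)&(abs(ly)<.1)&(z>.06)&(z<.12); print("lip x",np.percentile(lx[q],[5,50,95]).round(3),np.percentile(ly[q],[5,95]).round(3))
    if c=="side": cv2.imwrite("pics/over.png",p[:,:,::-1])
E
```

```text
t 8.45 p [0.5279 0.1647 0.2847] rot [-179.9   -0.   145.2] F [ 0.3 -0.3 -2.2] grip 0.126 62.64594912528992 q [-0.49  0.44  0.21  1.73 -0.1   0.99  0.71]
[0.5266 0.1662 0.14  ] tool d [0.002  0.0007 0.1447] rows 4 [0.0005 0.0002 0.0362]
[0.5266 0.1662 0.111 ] tool d [-0.     0.     0.029] rows 1 [-0.     0.     0.029]
side cen [-0.0248 -0.0324] ang 158.4 ext [0.093 0.203] 231 z [0.191 0.235 0.306]
lip x [-0.158 -0.154 -0.15 ] [-0.089  0.089]
top cen [-0.068  -0.0076] ang 102.5 ext [0.078 0.106] 598 z [0.223 0.232 0.307]
lip x [-0.152 -0.152 -0.149] [-0.09  0.09]
```

View pics/over.png

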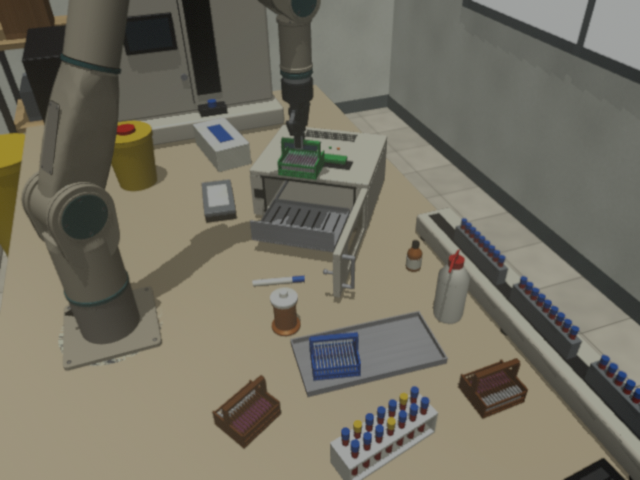

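>>> servo_tool:
  increments:
    - [[0.002,0.001,0.02,0,0,0,-1],[0,0,0.03,0,0,0,-1],[0,0,0.03,0,0,0,-1],[0,0,0.03,0,0,0,-1],[0,0,0.03,0,0,0,-1],[0,0,0.02,0,0,0,-1],[0,0,0.005,0,0,0,-1],[0,0,0.004,0,0,0,-1],[0,0,0,0,0,0,-1],[0,0,0,0,0,0,-1]]

```text
time: 9.55
tool_pos: [0.5278, 0.1677, 0.1174]
tcp_rot: [3.14, 0.001, 2.534]
wrist_force: [0.5, 1.0, -1.0]
grip_width: 0.123
finger_force: 62.6
```

>>> servo_tool:
  increments:
    - [[0,0,0.002,0,0,0,-1],[0,0,0.001,0,0,0,-1],[0,0,0,0,0,0,-1],[0,0,0,0,0,0,-1]]

```text
time: 9.95
tool_pos: [0.527, 0.1676, 0.1134]
tcp_rot: [3.141, 0.0, 2.534]
wrist_force: [1.3, -1.1, -3.4]
grip_width: 0.125
finger_force: 62.6
```

>>> servo_tool:
  increments:
    - [[0,0,0.002,0,0,0,-1],[0,0,0.001,0,0,0,-1],[0,0,0.001,0,0,0,-1],[0,0,0,0,0,0,-1],[0,0,0,0,0,0,-1]]

```text
time: 10.45
tool_pos: [0.527, 0.1675, 0.1093]
tcp_rot: [3.142, 0.0, 2.534]
wrist_force: [0.2, 0.1, -1.6]
grip_width: 0.124
finger_force: 62.7
```

```bash
python3 - <<'E'
from h import *
go()
for c in ("side","top"):
    p,W=cloud(c);x,y,z=W[...,0],W[...,1],W[...,2]; L=W-O; lx=L@UX; ly=L@UY
    m=green(p)&(lx>-.15)&(lx<.02)&(abs(ly)<.12)&(z>.03)&(z<.15)
    print(c,*fit(np.c_[lx[m],ly[m]]),"z",np.nanpercentile(z[m],[2,50,98]).round(3))
E
```

```text
t 10.45 p [0.527  0.1675 0.1093] rot [180.    0.  145.2] F [ 0.2  0.1 -1.6] grip 0.124 62.678035497665405 q [-0.46  0.66  0.15  1.9  -0.17  0.58  0.76]
side cen [-0.0667 -0.0027] ang 99.2 ext [0.078 0.106] 163 z [0.078 0.122 0.132]
top cen [-0.065  -0.0047] ang 99.9 ext [0.077 0.103] 457 z [0.046 0.056 0.131]
```

>>> servo_tool:
  increments:
    - [[0,0,0.001,0,0,0,-1],[0,0,0.001,0,0,0,-1],[0,0,0,0,0,0,-1],[0,0,0,0,0,0,-1]]

```text
time: 10.95
tool_pos: [0.5276, 0.1684, 0.1088]
tcp_rot: [3.139, 0.001, 2.534]
wrist_force: [-2.7, 1.1, 9.1]
grip_width: 0.124
finger_force: 64.2
```

>>> servo_tool:
  increments:
    - [[0,0,0.001,0,0,0,-1],[0,0,0.001,0,0,0,-1],[0,0,0,0,0,0,-1],[0,0,0,0,0,0,-1]]

```text
time: 11.35
tool_pos: [0.5287, 0.1698, 0.1087]
tcp_rot: [3.136, 0.001, 2.535]
wrist_force: [-5.0, 2.2, 23.9]
grip_width: 0.127
finger_force: 65.9
```

>>> servo_tool:
  increments:
    - [[0,0,-0.0015,0,0,0,-1],[0,0,-0.001,0,0,0,-1],[0,0,0,0,0,0,-0.7],[0,0,0,0,0,0,-0.4],[0,0,0,0,0,0,0],[0,0,0,0,0,0,0.3],[0,0,0,0,0,0,0.3],[0,0,0,0,0,0,0.3]]

```text
time: 12.15
tool_pos: [0.5266, 0.167, 0.1076]
tcp_rot: [-3.141, -0.0, 2.533]
wrist_force: [-0.1, -0.9, -0.7]
grip_width: 0.65
finger_force: 0.0
```

>>> servo_tool:
  increments:
    - [[0,0,-0.01,0,0,0,0.3],[0,0,-0.02,0,0,0,0.3],[0,0,-0.03,0,0,0,0.3],[0,0,-0.04,0,0,0,0.3],[0,0,-0.04,0,0,0,0.3],[0,0,-0.03,0,0,0,0.3],[0,0,-0.01,0,0,0,0.3],[0,0,0,0,0,0,0]]

```text
time: 12.95
tool_pos: [0.5278, 0.1679, 0.2897]
tcp_rot: [3.138, 0.002, 2.534]
wrist_force: [0.6, 0.4, -0.9]
grip_width: 0.511
finger_force: 0.0
```

```bash
python3 - <<'E'
from h import *
go(loc(-.23,0,.28))
for c in ("side","top"):
    p,W=cloud(c);x,y,z=W[...,0],W[...,1],W[...,2]; L=W-O; lx=L@UX; ly=L@UY
    m=green(p)&(lx>-.15)&(lx<.02)&(abs(ly)<.12)&(z>.03)&(z<.15)
    print(c,*fit(np.c_[lx[m],ly[m]]),"z",np.nanpercentile(z[m],[2,50,98]).round(3))
    m&=z>.115; print(c,"handle",*fit(np.c_[lx[m],ly[m]]))
    q=(lx>-.2)&(lx<-.1)&(abs(ly)<.1)&(z>.06)&(z<.12); print("lip x",np.percentile(lx[q],[5,50,95]).round(3))
E
```

```text
t 12.95 p [0.5278 0.1679 0.2897] rot [1.798e+02 1.000e-01 1.452e+02] F [ 0.6  0.4 -0.9] grip 0.511 0.0 q [-0.5   0.43  0.21  1.72 -0.1   1.    0.71]
[0.4282 0.0263 0.28  ] tool d [ 0.0009 -0.1731  0.0091] rows 4 [ 0.0002 -0.0433  0.0023]
side cen [-0.064 -0.002] ang 92.7 ext [0.078 0.099] 184 z [0.078 0.125 0.133]
side handle cen [-0.0618 -0.0017] ang 90.2 ext [0.014 0.095] 114
lip x [-0.155 -0.152 -0.147]
top cen [-0.0562 -0.0039] ang 92.7 ext [0.083 0.096] 763 z [0.046 0.058 0.132]
top handle cen [-0.0559 -0.0038] ang 90.4 ext [0.012 0.096] 111
lip x [-0.15  -0.149 -0.146]
```

The rack stands square on the shelf, centred to within a few mm and released. Next I push the shelf in with the front finger of the open, slightly tilted gripper.

>>> servo_tool:
  increments:
    - [[-0.012,-0.038,0,0,0,0,1],[-0.012,-0.038,0,0,0,0,1],[-0.012,-0.038,0,0,0,0,1],[-0.012,-0.038,0,0,0,0,1],[-0.012,-0.028,0,0,0,0,1],[0,0,0,-0.1,0,0,1],[0,0,0,-0.1,0,0,1],[0,0,0,-0.1,0,0,1],[0,0,0,0,0,0,1]]

```text
time: 13.95
tool_pos: [0.4707, -0.0177, 0.2857]
tcp_rot: [2.844, -0.005, 2.526]
wrist_force: [-0.4, -1.1, -0.7]
grip_width: 0.995
finger_force: 0.0
```

```bash
python3 - <<'E'
from h import *
a=manip.state()["tool_pos"]-O; print("local",a@UX,a@UY,a[2])
go(loc(-.228,-.06,.12),loc(-.228,-.06,.055),loc(-.042,-.06,.055))
E
```

```text
local -0.2415991658772316 -0.05997835671845114 0.2857022071542221
t 13.95 p [ 0.4707 -0.0177  0.2857] rot [162.9  -0.3 144.7] F [-0.4 -1.1 -0.7] grip 0.995 0.0 q [ 0.06  0.26  0.15  2.06 -0.46  0.77  1.48]
[ 0.4785 -0.0065  0.12  ] tool d [-0.0007 -0.0356  0.1624] rows 4 [-0.0002 -0.0089  0.0406]
[ 0.4785 -0.0065  0.055 ] tool d [-0.0003 -0.0191  0.0621] rows 2 [-0.0001 -0.0095  0.0311]
[0.5854 0.1456 0.055 ] tool d [0.0006 0.1778 0.0545] rows 4 [0.0001 0.0445 0.0136]
```

>>> servo_tool:
  increments:
    - [[0,-0.009,0.0405,0,0,0,1],[0,-0.009,0.0405,0,0,0,1],[0,-0.009,0.0405,0,0,0,1],[0,-0.009,0.0405,0,0,0,1],[0,0,0,0,0,0,1],[0,0,0,0,0,0,1]]

```text
time: 14.55
tool_pos: [0.4808, -0.0024, 0.1219]
tcp_rot: [2.842, -0.003, 2.535]
wrist_force: [0.3, 0.1, 1.1]
grip_width: 0.998
finger_force: 0.0
```

```bash
python3 - <<'E'
from h import *
a=manip.state()["tool_pos"]-O; print("local",a@UX,a@UY,a[2])
go(loc(-.228,-.06,.055))
E
```

```text
local -0.2232915586207824 -0.05948573868132923 0.12185454556375827
t 14.55 p [ 0.4808 -0.0024  0.1219] rot [162.9  -0.2 145.2] F [0.3 0.1 1.1] grip 0.998 0.0 q [ 0.2   0.55 -0.08  2.22 -0.77  0.32  1.82]
[ 0.4785 -0.0065  0.055 ] tool d [-0.0007 -0.0242  0.0625] rows 2 [-0.0004 -0.0121  0.0312]
```

>>> servo_tool:
  increments:
    - [[0,-0.002,0,0.1,0,0,1],[0,-0.004,0.02,0,0,0,1],[0,-0.004,0.02,0,0,0,1],[0,-0.003,0.015,0,0,0,1],[0,0,0,0,0,0,1],[0,0,0,0,0,0,1]]

```text
time: 15.15
tool_pos: [0.4819, -0.0038, 0.0673]
tcp_rot: [2.928, 0.002, 2.535]
wrist_force: [-0.5, -1.1, 0.4]
grip_width: 0.999
finger_force: 0.0
```

```bash
python3 - <<'E'
from h import *
a=manip.state()["tool_pos"]-O; print("local",a@UX,a@UY,a[2])
go(loc(-.06,-.06,.068))
p,W=cloud("side"); cv2.imwrite("pics/pre.png",cv2.resize(p[120:330,180:460],(784,588))[:,:,::-1])
E
```

```text
local -0.2237368380232954 -0.06121786763974059 0.06728051741389779
t 15.15 p [ 0.4819 -0.0038  0.0673] rot [1.678e+02 1.000e-01 1.452e+02] F [-0.5 -1.1  0.4] grip 0.999 0.0 q [ 0.09  0.66 -0.01  2.22 -0.85  0.24  1.87]
[0.5751 0.1309 0.068 ] tool d [0.0003 0.1602 0.0339] rows 4 [0.0001 0.04   0.0085]
```

View pics/pre.png

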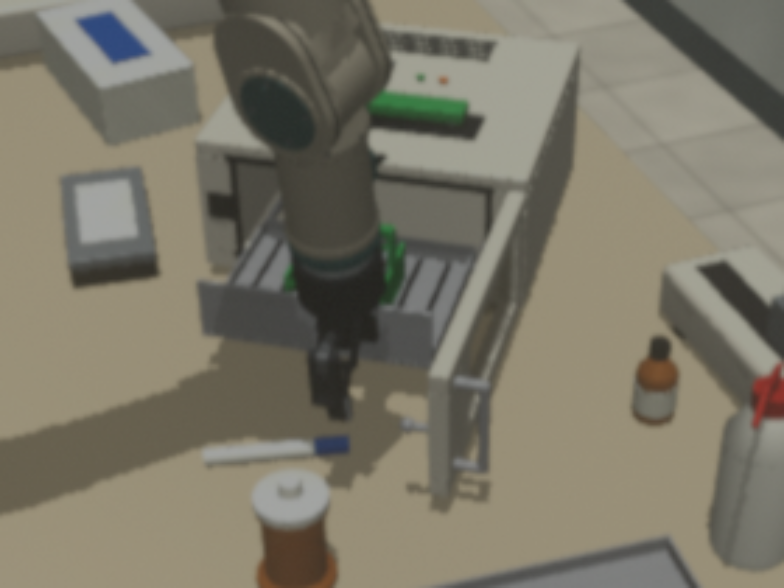

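The gripper is at (340,385), just in front of the shelf lip. It is above the marker at (275,450) and clear of the door.

>>> servo_tool:
  increments:
    - [[0,0.007,0.0015,0,0,0,1],[0,0.007,0.0015,0,0,0,1],[0,0.008,0.0016,0,0,0,1],[0,0.01,0.002,0,0,0,1],[0,0.012,0.0024,0,0,0,1],[0,0.014,0.003,0,0,0,1],[0,0.015,0.003,0,0,0,1],[0,0.015,0.003,0,0,0,1],[0,0.015,0.003,0,0,0,1],[0,0.012,0.0024,0,0,0,1]]

```text
time: 16.2
tool_pos: [0.5481, 0.0936, 0.0664]
tcp_rot: [2.93, -0.001, 2.535]
wrist_force: [0.7, -2.2, -0.7]
grip_width: 1.0
finger_force: 0.8
```

```bash
cat >> h.py <<'E'
def look():
    for c in ("side","top"):
        p,W=cloud(c);z=W[...,2]; L=W-O; lx=L@UX; ly=L@UY
        m=green(p)&(lx>-.15)&(lx<.2)&(abs(ly)<.12)&(z>.03)&(z<.15)
        if m.sum()>10: print(c,"rack",*fit(np.c_[lx[m],ly[m]]))
        q=(lx>-.2)&(lx<.03)&(abs(ly)<.1)&(ly>0)&(z>.06)&(z<.1)
        print(c,"lip x",np.percentile(lx[q],[5,10,20,50,95]).round(3),q.sum())
    a=manip.state()["tool_pos"]-O; print("local",(a@UX).round(4),(a@UY).round(4),a[2].round(4))
E
python3 - <<'E'
from h import *
look(); go(loc(-.045,-.06,.068))
E
```

```text
side rack cen [-0.0001  0.0345] ang 68.2 ext [0.015 0.033] 17
side lip x [-0.061 -0.06  -0.058 -0.056  0.015] 498
top rack cen [ 0.0128 -0.0042] ang 90.1 ext [0.023 0.094] 231
top lip x [-0.05  -0.05  -0.05  -0.049  0.012] 151
local -0.1047 -0.0586 0.0666
t 16.3 p [0.5483 0.0951 0.0666] rot [ 1.678e+02 -1.000e-01  1.454e+02] F [-0.2  0.8 -0.8] grip 0.998 0.0 q [-0.22  0.71  0.15  2.05 -0.83  0.35  1.63]
[0.5837 0.1432 0.068 ] tool d [-0.0019  0.0586  0.0112] rows 2 [-0.001   0.0293  0.0056]
```

>>> servo_tool:
  increments:
    - [[0,-0.002,0.004,-0.1,0,0,1],[0,0.009,0.003,0,0,0,1],[0,0.0095,0.003,0,0,0,1],[0,0.0095,0.003,0,0,0,1],[0,0.0095,0.003,0,0,0,1],[0,0.0095,0.003,0,0,0,1],[0,0.0047,0.0015,0,0,0,1],[0,0,0,0,0,0,1]]

```text
time: 17.1
tool_pos: [0.578, 0.1395, 0.0617]
tcp_rot: [2.842, -0.003, 2.539]
wrist_force: [0.5, -0.2, -1.1]
grip_width: 0.999
finger_force: 0.0
```

```bash
python3 - <<'E'
from h import *
look(); go(loc(-.042,-.06,.065))
E
```

```text
side lip x [-0.008 -0.007 -0.006 -0.003  0.001] 396
top lip x [-0.003 -0.002 -0.002 -0.002 -0.001] 106
local -0.0529 -0.058 0.0616
t 17.2 p [0.5775 0.1379 0.0616] rot [162.8  -0.2 145.3] F [-0.1 -0.   0. ] grip 1.001 0.0 q [-0.19  0.74  0.06  2.01 -0.97  0.31  1.73]
[0.5854 0.1456 0.065 ] tool d [-0.0021  0.0114 -0.0001] rows 1 [-0.0021  0.0114 -0.0001]
```

>>> servo_tool:
  increments:
    - [[0,0.003,0.001,0,0,0,1],[0,0.003,0.001,0,0,0,1],[0,0.002,0.0006,0,0,0,1],[0,0,0,0,0,0,1]]

```text
time: 17.6
tool_pos: [0.5805, 0.1402, 0.0599]
tcp_rot: [2.848, -0.004, 2.532]
wrist_force: [-4.4, -5.9, -3.0]
grip_width: 1.0
finger_force: 0.6
```

>>> servo_tool:
  increments:
    - [[0,0.002,0.0006,0,0,0,1],[0,0.001,0.0003,0,0,0,1],[0,0,0,0,0,0,1]]

```text
time: 17.9
tool_pos: [0.5807, 0.1406, 0.059]
tcp_rot: [2.851, -0.005, 2.53]
wrist_force: [-7.7, -10.2, -3.5]
grip_width: 0.997
finger_force: 0.6
```

```bash
python3 - <<'E'
from h import *
look(); go(loc(-.042,-.06,.065))
p,W=cloud("side");z=W[...,2];L=W-O;lx=L@UX;ly=L@UY
f=(abs(lx)<.02)&(ly>.135)&(ly<.165)&(z>.03)&(z<.15); print("front face x",np.median(lx[f]),f.sum())
f=(abs(lx)<.03)&(ly>.03)&(ly<.11)&(z>.06)&(z<.1); print("lip",np.percentile(lx[f],[10,50,90]))
E
```

```text
side lip x [-0.007 -0.006 -0.005 -0.002  0.003] 398
top lip x [-0.002 -0.001 -0.001 -0.001  0.   ] 106
local -0.0489 -0.059 0.0589
t 18.0 p [0.5807 0.1406 0.0589] rot [163.4  -0.3 145. ] F [ -8.2 -10.8  -3.2] grip 0.998 0.6008827686309814 q [-0.21  0.75  0.08  2.   -0.96  0.32  1.7 ]
[0.5854 0.1456 0.065 ] tool d [-0.001   0.0083 -0.0038] rows 1 [-0.001   0.0083 -0.0038]
front face x 0.0016843190754957178 338
lip [-0.0055185  -0.00186906  0.00106361]
```

```bash
python3 - <<'E'
from h import *
p,W=cloud("side"); q,V=cloud("top")
cv2.imwrite("pics/stuck.png",np.hstack([cv2.resize(p[120:270,230:380],(400,400),interpolation=cv2.INTER_CUBIC),cv2.resize(q[150:290,170:310],(400,400),interpolation=cv2.INTER_CUBIC)])[:,:,::-1])
E
```

```text
(no output)
```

View pics/stuck.png

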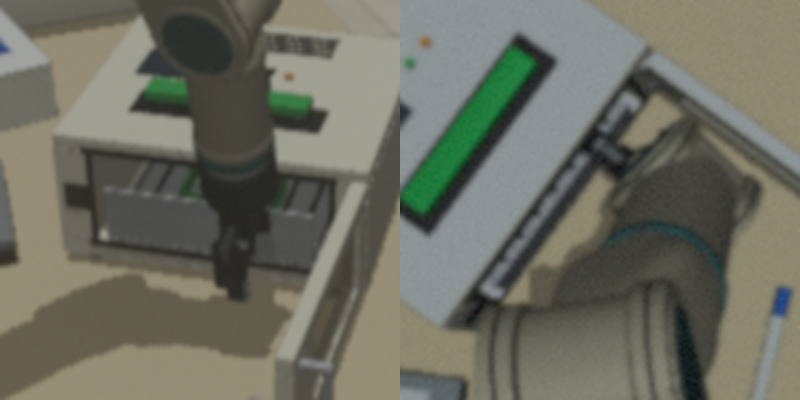

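The open finger's knuckle in the left picture at (240,215) is stopped by the frame above the opening, with the shelf about 1 cm short. I will back off, shut the fingers, turn the tool 90° and push with the narrow side of the fingers, keeping the gripper body above the roof.

>>> servo_tool:
  increments:
    - [[0,-0.014,-0.004,0,0,0,1],[0,-0.0287,-0.0087,0,0,0,1],[0,-0.0287,-0.0087,0,0,0,1],[0,0.01,-0.033,0,0,0,0],[0,0.013,-0.044,0,0,0,-1],[0,0.013,-0.044,0,0,0,-1],[0,0,0,0.145,0,0,-1],[0,0,0,0.145,0,0,-1],[0,0,0,0,0,0.14,-1],[0,0,0,0,0,0.14,-1]]

```text
time: 19.15
tool_pos: [0.5419, 0.0864, 0.1869]
tcp_rot: [3.126, -0.009, 2.254]
wrist_force: [-0.9, -0.1, -1.6]
grip_width: -0.001
finger_force: 0.0
```

>>> servo_tool:
  increments:
    - [[0,0,0,0,0,0.143,-1],[0,0,0,0,0,0.143,-1],[0,0,0,0,0,0.143,-1],[0,0,0,0,0,0.143,-1],[0,0,0,0,0,0.143,-1],[0,0,0,0,0,0.143,-1],[0,0,0,0,0,0.143,-1],[0,0,0,0,0,0.143,-1],[0,0,0,0,0,0.143,-1],[0,0,0,0,0,0,-1]]

```text
time: 20.15
tool_pos: [0.5414, 0.0843, 0.1865]
tcp_rot: [-3.137, -0.017, 0.968]
wrist_force: [-1.2, -0.1, 0.3]
grip_width: -0.003
finger_force: 0.0
```

```bash
python3 - <<'E'
from h import *
look(); go(loc(-.06,-.02,.16))
E
```

```text
side lip x [-0.007 -0.006 -0.005 -0.002  0.002] 400Traceback (most recent call last):
  File "<stdin>", line 2, in <module>
  File "h.py", line 45, in look
    print(c,"lip x",np.percentile(lx[q],[5,10,20,50,95]).round(3),q.sum())
                    ~~~~~~~~~~~~~^^^^^^^^^^^^^^^^^^^^^^^
    return _quantile_unchecked(
        a, q, axis, out, overwrite_input, method, keepdims, weights)
    return _ureduce(a,
                    func=_quantile_ureduce_func,
    ...<5 lines>...
                    overwrite_input=overwrite_input,
                    method=method)
    r = func(a, **kwargs)
    result = _quantile(arr,
                       quantiles=q,
    ...<2 lines>...
                       out=out,
                       weights=wgt)
    slices_having_nans = np.isnan(arr[-1, ...])
                                  ~~~^^^^^^^^^
IndexError: index -1 is out of bounds for axis 0 with size 0
```

>>> servo_tool:
  increments:
    - [[0,0,0,0,0.15,0,-1],[0,0,0,0,0.15,0,-1],[0.007,-0.013,0.035,0,0,0,-1],[0.007,-0.013,0.035,0,0,0,-1],[0.007,-0.013,0.033,0,0,0,-1],[0,0,0,0,0,0,-1],[0,0,0,0,0,0,-1]]

```text
time: 20.95
tool_pos: [0.5388, 0.1474, 0.0975]
tcp_rot: [-3.137, -0.318, 0.968]
wrist_force: [0.6, -1.5, -0.3]
grip_width: -0.004
finger_force: 0.0
```

```bash
sed -i 's/\[5,10,20,50,95\]).round(3)/[5,10,20,50,95]).round(3) if q.any() else 0/' h.py; python3 - <<'E'
from h import *
look(); go(loc(-.02,-.02,.094),loc(0,-.02,.094))
E
```

```text
side lip x [-0.006 -0.005 -0.004 -0.002  0.002] 228
top lip x [-0.001 -0.001 -0.001 -0.     0.001] 108
local -0.0683 -0.0229 0.0982
t 21.05 p [0.54   0.1455 0.0982] rot [-180.   -18.1   55.4] F [ 0.9 -1.   0.6] grip 0.0 0.0 q [-0.26  0.65  0.12  2.11 -1.09  0.34  0.26]
[0.5654 0.1866 0.094 ] tool d [ 0.0446 -0.0025  0.019 ] rows 2 [ 0.0223 -0.0013  0.0095]
[0.5769 0.203  0.094 ] tool d [0.019  0.0002 0.0062] rows 1 [0.019  0.0002 0.0062]
```

>>> servo_tool:
  increments:
    - [[0.015,0,0.006,0,0,0,-1],[0.015,0,0.006,0,0,0,-1],[0.012,0,0.005,0,0,0,-1],[0,0,0,0,0,0,-1]]

```text
time: 21.45
tool_pos: [0.566, 0.1857, 0.0954]
tcp_rot: [-3.141, -0.318, 0.971]
wrist_force: [-0.1, -0.7, -0.5]
grip_width: -0.003
finger_force: 0.0
```

```bash
python3 - <<'E'
from h import *
look(); go(loc(-.005,-.02,.094))
E
```

```text
side lip x [-0.007 -0.006 -0.004 -0.002  0.002] 393
top lip x [-0.002 -0.001 -0.001 -0.     0.001] 83
local -0.0226 -0.021 0.0949
t 21.55 p [0.5647 0.1839 0.0949] rot [-179.9  -18.1   55.5] F [-0.5 -0.7 -0. ] grip 0.002 0.0 q [-0.36  0.68  0.18  2.03 -1.05  0.38  0.15]
[0.574  0.1989 0.094 ] tool d [ 0.0165 -0.0008  0.0063] rows 1 [ 0.0165 -0.0008  0.0063]
```

Now small pushing steps, watching the force.

>>> servo_tool:
  increments:
    - [[0.006,0,0.002,0,0,0,-1],[0.006,0,0.002,0,0,0,-1],[0.005,0,0.0017,0,0,0,-1],[0.003,0,0.001,0,0,0,-1],[0,0,0,0,0,0,-1]]

```text
time: 22.05
tool_pos: [0.5765, 0.2032, 0.0943]
tcp_rot: [-3.137, -0.318, 0.968]
wrist_force: [0.2, -0.0, -0.5]
grip_width: 0.0
finger_force: 0.0
```

>>> servo_tool:
  increments:
    - [[0.003,0,0.001,0,0,0,-1],[0.002,0,0.0007,0,0,0,-1],[0,0,0,0,0,0,-1]]

```text
time: 22.35
tool_pos: [0.5774, 0.2042, 0.0936]
tcp_rot: [-3.136, -0.313, 0.965]
wrist_force: [-6.1, -7.4, 6.4]
grip_width: -0.003
finger_force: 4.6
```

```bash
python3 - <<'E'
from h import *
look(); go()
E
```

```text
side lip x [0.006 0.007 0.008 0.01  0.014] 387
top lip x [0.011 0.011 0.011 0.012 0.013] 26
local 0.0013 -0.0198 0.0936
t 22.45 p [0.5774 0.2042 0.0936] rot [-179.7  -18.    55.3] F [-6.1 -6.9  5. ] grip -0.002 4.55609779804945 q [-0.41  0.7   0.22  1.98 -1.02  0.41  0.08]
```

The shelf is home: the lip moved in 12 mm and is against a hard stop. Next I retreat and go over the door to its outer side.

>>> servo_tool:
  increments:
    - [[-0.0285,0,-0.0094,0,0,0,-1],[-0.0285,0,-0.0094,0,0,0,-1],[-0.0285,0,-0.0094,0,-0.15,0,-1],[0,0,-0.046,0,-0.15,0,-1],[0,0,-0.046,0,-0.013,0,-1],[0,0,-0.046,0,0,0,-1],[0,0,-0.046,0,0,0,-1],[-0.025,0.039,0,0,0,0,-1],[-0.025,0.039,0,0,0,0,-1],[-0.025,0.039,0,0,0,0,-1]]

```text
time: 23.45
tool_pos: [0.5793, -0.0026, 0.258]
tcp_rot: [-3.13, -0.072, 0.977]
wrist_force: [0.8, 0.6, 0.6]
grip_width: 0.001
finger_force: 0.0
```

>>> servo_tool:
  increments:
    - [[-0.025,0.039,0,0,0,0,-1],[-0.025,0.039,0,0,0,0,-1],[0,0,0,0,0,0,-1],[0,0,0,0,0,0,-1]]

```text
time: 23.85
tool_pos: [0.615, -0.0888, 0.2526]
tcp_rot: [-3.128, -0.07, 0.972]
wrist_force: [0.7, 1.0, -0.2]
grip_width: -0.006
finger_force: 0.0
```

```bash
cat >> h.py <<'E'
def door():
    for c in ("side","top"):
        p,W=cloud(c);z=W[...,2]; L=W-O; lx=L@UX; ly=L@UY
        m=(lx>-.36)&(lx<-.0)&(ly>-.19)&(ly<.2)&(z>.145)&(z<.162); n,LL,S,_=cv2.connectedComponentsWithStats(m.astype(np.uint8))
        if n>1:
            k=1+S[1:,4].argmax(); T=toz(c,LL==k,.155)-O; print(c,"door",*fit(np.c_[T@UX,T@UY]))
        q=(lx>-.03)&(lx<.03)&(abs(ly)<.1)&(z>.06)&(z<.1)
        if q.any(): print(c,"lip x",np.median(lx[q]).round(3),q.sum())
E
python3 - <<'E'
from h import *
door(); a=manip.state()["tool_pos"]-O; print("local",a@UX,a@UY,a[2]); go(loc(-.217,-.215,.105))
E
```

```text
side door cen [-0.1582 -0.158 ] ang 179.2 ext [0.02  0.296] 585
side lip x 0.01 804
top door cen [-0.068  -0.1585] ang 179.0 ext [0.018 0.128] 311
top lip x 0.012 222
local -0.21438249911746374 -0.21724006181822383 0.25270680459280304
t 23.95 p [ 0.615  -0.0858  0.2527] rot [-179.2   -4.1   55.9] F [-0.9  0.7 -0.4] grip -0.003 0.0 q [-0.26  0.64  0.67  1.61 -0.52  1.06 -0.02]
[ 0.6116 -0.0867  0.105 ] tool d [-0.0131 -0.0002  0.1472] rows 4 [-0.0033 -0.0001  0.0368]
```

>>> servo_tool:
  increments:
    - [[-0.003,0,0.01,0,-0.07,0,-1],[0,0,0.04,0,0,0,-1],[0,0,0.04,0,0,0,-1],[0,0,0.04,0,0,0,-1],[0,0,0.02,0,0,0,-1],[0,0,0,0,0,0,-1]]

```text
time: 24.55
tool_pos: [0.6101, -0.0851, 0.0999]
tcp_rot: [-3.123, 0.001, 0.978]
wrist_force: [0.3, 0.2, 0.3]
grip_width: -0.001
finger_force: 0.0
```

```bash
python3 - <<'E'
from h import *
H=np.array([-.006,-.148]); r=.205
s=manip.state(); T=R.from_euler("xyz",s["tcp_rot"]); p=s["tool_pos"]; a=p-O; print("local",a@UX,a@UY,a[2])
for th in np.r_[1.5:-.01:-.125, 0]:
    rho=.011*abs(np.cos(th))+.0145*abs(np.sin(th))+.02
    l=H+r*np.array([-np.sin(th),np.cos(th)])+rho*np.array([-np.cos(th),-np.sin(th)])
    q=loc(*l,.105); print(round(th,3),l.round(3),"tool d",T.inv().apply(q-p).round(3)); p=q
go()
E
```

```text
local -0.21658295017892426 -0.2128251458386839 0.0998861646047024
1.5 [-0.213 -0.169] tool d [ 0.004 -0.044 -0.004]
1.375 [-0.214 -0.144] tool d [-0.001 -0.025  0.   ]
1.25 [-0.212 -0.119] tool d [ 0.002 -0.025  0.   ]
1.125 [-0.207 -0.094] tool d [ 0.006 -0.025  0.   ]
1.0 [-0.199 -0.069] tool d [ 0.009 -0.024  0.   ]
0.875 [-0.188 -0.046] tool d [ 0.012 -0.023  0.   ]
0.75 [-0.173 -0.024] tool d [ 0.015 -0.022  0.   ]
0.625 [-0.156 -0.004] tool d [ 0.018 -0.02   0.   ]
0.5 [-0.136  0.014] tool d [ 0.02  -0.018  0.   ]
0.375 [-0.114  0.03 ] tool d [ 0.023 -0.015  0.   ]
0.25 [-0.09   0.042] tool d [ 0.025 -0.012  0.   ]
0.125 [-0.064  0.051] tool d [ 0.026 -0.009  0.   ]
0.0 [-0.037  0.057] tool d [ 0.027 -0.005  0.   ]
0.0 [-0.037  0.057] tool d [0. 0. 0.]
t 24.55 p [ 0.6101 -0.0851  0.0999] rot [-1.789e+02  1.000e-01  5.610e+01] F [0.3 0.2 0.3] grip -0.001 0.0 q [-0.24  0.83  0.58  1.72 -0.61  0.8   0.04]
```

>>> servo_tool:
  increments:
    - [[0.002,-0.015,0,0,0,0,-1],[0.001,-0.008,0,0,0,0,-1],[0.001,-0.009,0,0,0,0,-1],[0,-0.012,0,0,0,0,-1],[0,-0.018,0,0,0,0,-1],[0.002,-0.02,0,0,0,0,-1],[0.004,-0.022,0,0,0,0,-1],[0.006,-0.022,0,0,0,0,-1],[0.009,-0.022,0,0,0,0,-1],[0.006,-0.012,0,0,0,0,-1]]

```text
time: 25.55
tool_pos: [0.4965, 0.0291, 0.1056]
tcp_rot: [-3.129, -0.002, 0.977]
wrist_force: [0.5, -1.1, 0.8]
grip_width: 0.0
finger_force: 0.0
```

```bash
python3 - <<'E'
from h import *
a=manip.state()["tool_pos"]-O; print("local",a@UX,a@UY,a[2]); door(); go()
E
```

```text
local -0.18849171987815944 -0.05425622277410467 0.10563923199740059
side door cen [-0.204  -0.0182] ang 108.9 ext [0.048 0.128] 338
side lip x 0.01 152
top door cen [-0.0445 -0.1217] ang 137.6 ext [0.018 0.096] 227
top lip x 0.012 226
t 25.65 p [0.4967 0.0295 0.1053] rot [-1.792e+02 -1.000e-01  5.610e+01] F [ 0.8  0.4 -0.7] grip 0.001 0.0 q [-0.48  0.69  0.57  2.05 -0.67  0.6  -0.03]
```

>>> servo_tool:
  increments:
    - [[0.008,-0.015,0,0,0,0,-1],[0.009,-0.015,0,0,0,0,-1],[0.013,-0.016,0,0,0,0,-1],[0.016,-0.016,0,0,0,0,-1],[0.016,-0.014,0,0,0,0,-1],[0.018,-0.012,0,0,0,0,-1],[0.016,-0.009,0,0,0,0,-1],[0.012,-0.006,0,0,0,0,-1],[0,0,0,0,0,0,-1]]

```text
time: 26.55
tool_pos: [0.4736, 0.1757, 0.1061]
tcp_rot: [-3.13, -0.001, 0.978]
wrist_force: [0.2, -0.7, 0.1]
grip_width: -0.002
finger_force: 0.0
```

```bash
python3 - <<'E'
from h import *
a=manip.state()["tool_pos"]-O; print("local",a@UX,a@UY,a[2]); door(); go()
E
```

```text
local -0.08168415534266453 0.04880515335568078 0.10608493132848794
side door cen [-0.0279 -0.0677] ang 103.0 ext [0.051 0.159] 430
side lip x -0.026 185
top door cen [-0.0232 -0.0782] ang 101.4 ext [0.019 0.136] 344
top lip x 0.012 162
t 26.65 p [0.4731 0.1733 0.1061] rot [-179.3    0.    55.9] F [ 0.3 -0.3 -0.3] grip -0.003 0.0 q [-0.79  0.7   0.6   2.04 -0.7   0.62 -0.3 ]
```

>>> servo_tool:
  increments:
    - [[0.008,-0.002,0,0,0,0,-1],[0.008,-0.002,0,0,0,0,-1],[0.007,-0.001,0,0,0,0,-1],[0.006,0,0,0,0,0,-1],[0.005,0,0,0,0,0,-1],[0.005,0,0,0,0,0,-1],[0.004,0,0,0,0,0,-1],[0,0,0,0,0,0,-1]]

```text
time: 27.45
tool_pos: [0.492, 0.2121, 0.1059]
tcp_rot: [-3.129, 0.002, 0.976]
wrist_force: [-2.6, -2.2, -0.2]
grip_width: 0.003
finger_force: 0.0
```

>>> servo_tool:
  increments:
    - [[0.003,0,0,0,0,0,-1],[0.003,0,0,0,0,0,-1],[0,0,0,0,0,0,-1]]

```text
time: 27.75
tool_pos: [0.4973, 0.2186, 0.1064]
tcp_rot: [-3.131, -0.003, 0.976]
wrist_force: [-0.3, -0.2, 0.1]
grip_width: -0.0
finger_force: 0.0
```

```bash
python3 - <<'E'
from h import *
a=manip.state()["tool_pos"]-O; print("local",a@UX,a@UY,a[2]); door(); go()
E
```

```text
local -0.032954586554531096 0.054077403512820366 0.1063983467307321
side door cen [-0.0153 -0.064 ] ang 89.9 ext [0.04 0.16] 390
side lip x -0.012 800
top door cen [-0.0092 -0.0655] ang 89.3 ext [0.018 0.154] 333
top lip x -0.01 88
t 27.85 p [0.4969 0.2181 0.1064] rot [-1.794e+02 -1.000e-01  5.590e+01] F [-0.3  0.1  0.2] grip -0.001 0.0 q [-0.85  0.74  0.62  1.94 -0.69  0.69 -0.39]
```

>>> servo_tool:
  increments:
    - [[0.003,0,0,0,0,0,-1],[0.003,0,0,0,0,0,-1],[0,0,0,0,0,0,-1]]

```text
time: 28.15
tool_pos: [0.4981, 0.2202, 0.1058]
tcp_rot: [-3.129, 0.004, 0.974]
wrist_force: [-3.1, -6.2, 1.1]
grip_width: -0.003
finger_force: 0.0
```

>>> servo_tool:
  increments:
    - [[0.001,0,0,0,0,0,-1],[0.001,0,0,0,0,0,-1],[0,0,0,0,0,0,-1]]

```text
time: 28.45
tool_pos: [0.498, 0.2202, 0.1057]
tcp_rot: [-3.128, 0.007, 0.972]
wrist_force: [-5.8, -8.1, 3.5]
grip_width: 0.006
finger_force: 0.0
```

The door seats against a hard stop. Next is the start bar.

>>> servo_tool:
  increments:
    - [[-0.02,0,0,0,0,0,-1],[-0.035,0,0,0,0,0,-1],[0,0,-0.04,0,0,0,-1],[0,0,-0.04,0,0,0,-1],[0,0,-0.04,0,0,0,-1],[0,0,-0.03,0,0,0,-1],[0.04,0.014,0,0,0,0,-1],[0.04,0.014,0,0,0,0,-1],[0.04,0.014,0,0,0,0,-1],[0.04,0.014,0,0,0,0,-1]]

```text
time: 29.45
tool_pos: [0.6085, 0.2804, 0.2557]
tcp_rot: [-3.129, -0.001, 0.976]
wrist_force: [0.7, -0.2, 0.6]
grip_width: -0.001
finger_force: 0.0
```

```bash
python3 - <<'E'
from h import *
door(); go([.608,.282,.2],[.608,.282,.18])
p,W=cloud("top"); q,V=cloud("side"); cv2.imwrite("pics/shut.png",np.hstack([cv2.resize(p[90:300,80:290],(400,400)),cv2.resize(q[110:270,230:390],(400,400))])[:,:,::-1])
E
```

```text
side door cen [-0.014   0.0013] ang 89.6 ext [0.042 0.289] 686
side lip x -0.012 814
top door cen [-0.0091  0.0024] ang 90.1 ext [0.018 0.287] 687
top lip x -0.01 204
t 29.55 p [0.6104 0.2831 0.254 ] rot [-179.4   -0.2   56.2] F [-0.   0.5 -0.1] grip 0.002 0.0 q [-0.86  0.75  0.76  1.43 -0.54  1.18 -0.62]
[0.608 0.282 0.2  ] tool d [-0.0024 -0.0008  0.054 ] rows 2 [-0.0012 -0.0004  0.027 ]
[0.608 0.282 0.18 ] tool d [-0.0001  0.0002  0.02  ] rows 1 [-0.0001  0.0002  0.02  ]
```

View pics/shut.png

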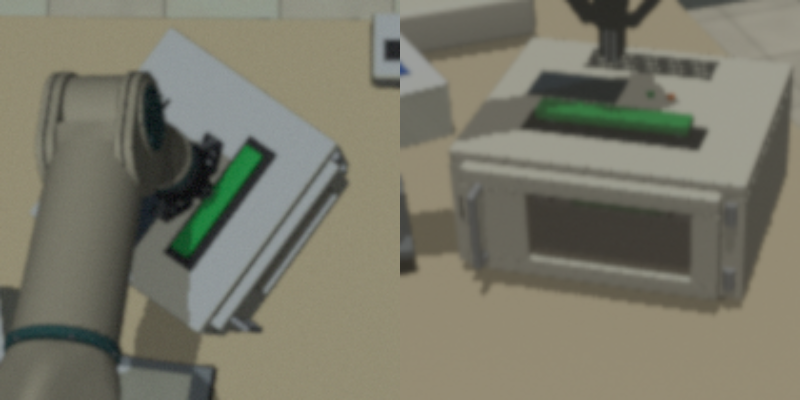

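The door is shut: the front frame is flush in the right picture at (590,235). The fingers are over the bar. I press it.

>>> servo_tool:
  increments:
    - [[-0.002,-0.001,0.025,0,0,0,-1],[0,0,0.022,0,0,0,-1],[0,0,0.008,0,0,0,-1],[0,0,0,0,0,0,-1],[0,0,0,0,0,0,-1]]

```text
time: 30.15
tool_pos: [0.6052, 0.2776, 0.2017]
tcp_rot: [-3.13, -0.001, 0.975]
wrist_force: [-0.4, -0.8, 1.2]
grip_width: -0.001
finger_force: 0.0
```

>>> servo_tool:
  increments:
    - [[0,0,0.004,0,0,0,-1],[0,0,0.004,0,0,0,-1],[0,0,0.004,0,0,0,-1],[0,0,0.002,0,0,0,-1],[0,0,0,0,0,0,-1]]

```text
time: 30.65
tool_pos: [0.6049, 0.2781, 0.1866]
tcp_rot: [-3.13, -0.001, 0.975]
wrist_force: [-0.4, 0.6, 2.5]
grip_width: 0.002
finger_force: 1.2
```

>>> servo_tool:
  increments:
    - [[0,0,0.003,0,0,0,-1],[0,0,0.003,0,0,0,-1],[0,0,0.002,0,0,0,-1],[0,0,0,0,0,0,-1],[0,0,0,0,0,0,-1]]

```text
time: 31.15
tool_pos: [0.6051, 0.278, 0.1809]
tcp_rot: [-3.13, -0.002, 0.975]
wrist_force: [-3.8, -0.2, 15.0]
grip_width: -0.001
finger_force: 7.6
```

>>> servo_tool:
  increments:
    - [[0,0,0.001,0,0,0,-1],[0,0,0.001,0,0,0,-1],[0,0,0.001,0,0,0,-1],[0,0,0,0,0,0,-1],[0,0,0,0,0,0,-1]]

```text
time: 31.65
tool_pos: [0.6053, 0.2779, 0.1806]
tcp_rot: [-3.13, -0.004, 0.975]
wrist_force: [-7.7, -2.1, 28.7]
grip_width: 0.001
finger_force: 14.6
```

```bash
python3 - <<'E'
from h import *
go()
for c in ("top","side"):
    p,W=cloud(c);z=W[...,2];L=W-O;lx=L@UX;ly=L@UY
    m=green(p)&(z>.15)&(z<.2)&(lx>.05)&(lx<.12)&(abs(ly)<.1)
    k=np.polyfit(ly[m],z[m],1); print(c,m.sum(),"slope,z",k.round(4),np.percentile(ly[m],[2,98]).round(3))
E
```

```text
t 31.65 p [0.6053 0.2779 0.1806] rot [-179.3   -0.2   55.9] F [-7.7 -2.1 28.7] grip 0.001 14.629272807505913 q [-0.85  0.81  0.72  1.53 -0.6   1.03 -0.56]
top 454 slope,z [0.0147 0.1787] [-0.091  0.09 ]
side 254 slope,z [0.0179 0.1797] [-0.085  0.08 ]
```

>>> servo_tool:
  increments:
    - [[0,0,-0.002,0,0,0,-1],[0,0,-0.0015,0,0,0,-1],[0,0,0,0,0,0,-1],[0,0,0,0,0,0,-1],[0,0,0,0,0,0,-1]]

```text
time: 32.25
tool_pos: [0.605, 0.278, 0.181]
tcp_rot: [-3.13, -0.002, 0.975]
wrist_force: [-2.7, -1.7, 11.9]
grip_width: 0.001
finger_force: 6.4
```

```bash
python3 - <<'E'
from h import *
go()
for c in ("top","side"):
    p,W=cloud(c);z=W[...,2];L=W-O;lx=L@UX;ly=L@UY
    m=green(p)&(z>.15)&(z<.2)&(lx>.05)&(lx<.12)&(abs(ly)<.1)
    k=np.polyfit(ly[m],z[m],1); print(c,m.sum(),"slope,z",k.round(4))
E
```

```text
t 32.25 p [0.605 0.278 0.181] rot [-1.793e+02 -1.000e-01  5.590e+01] F [-2.7 -1.7 11.9] grip 0.001 6.441817250654367 q [-0.85  0.81  0.72  1.53 -0.6   1.04 -0.57]
top 459 slope,z [0.0076 0.1788]
side 250 slope,z [0.0073 0.1795]
```

Fully down and level, with tilt about 0.007 rad. Next I release and lift clear.

>>> servo_tool:
  increments:
    - [[0,0,-0.004,0,0,0,-1],[0,0,-0.006,0,0,0,-1],[0,0,-0.015,0,0,0,-1],[0,0,-0.04,0,0,0,-1],[0,0,-0.04,0,0,0,-1],[-0.04,0,0,0,0,0,-1],[-0.04,0,0,0,0,0,-1],[0,0,0,0,0,0,-1],[0,0,0,0,0,0,-1],[0,0,0,0,0,0,-1]]

```text
time: 33.35
tool_pos: [0.5611, 0.2123, 0.2842]
tcp_rot: [-3.129, -0.001, 0.977]
wrist_force: [0.5, -0.3, -0.3]
grip_width: -0.003
finger_force: 0.0
```

```bash
python3 - <<'E'
from h import *
door(); go()
for c in ("top","side"):
    p,W=cloud(c);z=W[...,2];L=W-O;lx=L@UX;ly=L@UY
    m=green(p)&(z>.15)&(z<.21)&(lx>.05)&(lx<.12)&(abs(ly)<.1)
    k=np.polyfit(ly[m],z[m],1); print(c,m.sum(),"slope,z",k.round(4))
from rig import workorder
print(workorder.job_done())
E
```

```text
side door cen [-0.0161  0.0024] ang 89.6 ext [0.04  0.289] 691
side lip x -0.012 817
top door cen [-0.009   0.0024] ang 90.0 ext [0.018 0.287] 691
top lip x -0.01 211
t 33.45 p [0.5611 0.2123 0.2838] rot [-179.3   -0.    56. ] F [-0.5  0.5  0.8] grip 0.003 0.0 q [-0.87  0.62  0.8   1.6  -0.49  1.14 -0.54]
top 170 slope,z [0.2123 0.2014]
side 226 slope,z [0.0079 0.1887]
the job is handed in; nothing more can be done
None
```

The green rack is in the dryer with the shelf pushed home, the door seated on its catch and the start bar pressed level and back up; the job is handed in, though no verdict came back.

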